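# Release the catch, press the bush home and hold

### The job

A brass flanged bush stands proud in the joint block under the arbor press. With the lever still up, flip the red safety catch right over so that it stands clear of the lever, then pull the black-ball lever down until the bush's flange is fully seated on the block, and keep it pressed: the job finishes with the gripper still holding the lever down and the ram bearing on the bush while the retaining compound grabs. Leave the other things on the bench where they lie.

Things in the scene. Friction and masses are not known exactly. Their poses are not given: they have to be found in the camera images.
- press: Green bench arbor press, bolted down: base 225 x 115 x 28 mm; head 64 mm wide (y), x = -60 to +105 mm, its top 200 mm above the bench. Origin: on the bench, centre of the base, under the lever's axis. Own -x is the front (open throat), +y the operator's left, z up. The 22 mm square ram at x = -29, y = 0 sticks up to 277 mm while the lever is up.
- ram_travel (a joint): Travel of the ram, m: 0 = up, growing downward; geared to the lever, 0.020 per radian. It meets the bush at 0.008 to 0.010.
- lever_hinge (a point): Point on the lever's hinge axis in the plane of the lever bar, fixed on the press's right side at press (0, -55, 165) mm. Axes as the press: the hinge axis is its y.
- lever_ball (a point): Centre of the black ball (34 mm diameter) on the end of the steel lever bar (14 mm), 170 mm from lever_hinge. Lever up: bar leans 10 degrees back (press +x) of upright, ball at press (30, -55, 332) mm; pulled, it goes forward (-x) and down. With a finger behind and one in front (closing along press x) the tool may stay upright; pinched across y it slips unless the tool tilts along.
- lever_angle (a joint): Lever angle, rad: 0 = up, growing as it is pulled forward and down; end stop 1.10. A spring lifts it (2 to 4 N at the ball): let go, it rises. The ram meets the bush at 0.4 to 0.55; the bush is home at 0.90 to 0.94, where the lever stops firmly on the seated flange. Pressing takes 8 to 12 N at the ball. With the catch on, the lever is blocked within about 0.1.
- catch_hinge (a point): Point on the axis of the catch's shaft, at the thumb tab, fixed on the press at press (-64, 30, 212) mm: front left edge of the head's top. Axes as the press: the shaft lies along its x.
- catch_tab (a point): Free end of the catch's red thumb tab (7 mm thick, 14 mm wide along press x), 55 mm from catch_hinge. With the catch on, the tab stands up from the shaft leaning 25 degrees to press -y (towards the lever's side).
- catch (a joint): Red safety catch, rad: 0 = on, its arm (11 x 10 x 102 mm, at press x = -8 mm) lies level from the shaft to press -y, in front of the lever bar. Pushing the tab over to press +y swings the arm up; 1.5 = end stop, arm upright, tab leaning 61 degrees to +y. Stiff pivot, stays where left; 2 to 5 N at the tab move it. Lever free from about 0.8; right over is 1.2 or more.
- bush_depth (a joint): How far the bush has been pressed in, m: 0 to 0.002 at the start (flange 8 to 10 mm proud of the block), 0.010 = flange seated on the block. A tight fit: it moves only under the ram (about 55 N there) and does not come back.
- lever: The lever with its hub, bar and ball: the part to hold. Origin on the hinge axis (same point as lever_hinge).
- ram: The steel ram with its round nose, 20 mm diameter, at the lower end. Origin: centre of the nose's underside.
- bush: Brass bush under the ram; flange 24 mm diameter, 4 mm thick. Origin: centre of the flange's underside. It lies 80 mm above the bench when seated.
- servo: Bystander: black servo motor with a magenta band, 54 x 20 x 43 mm, standing on the bench. Origin: centre of its underside.
- wire_spool: Bystander: orange-flanged spool of steel wire standing on its flange, 60 mm diameter, 38 mm high. Origin: centre of its underside.
- screwdriver: Bystander: red-handled screwdriver, 200 mm long, 26 mm thick, lying on the bench. Origin: on its underside near the middle.
- offcut: Bystander: brown wood offcut 110 x 55 x 20 mm lying flat. Origin: centre of its underside.

How it is judged:
By the outcome, as a careful person would: the job done as asked, in the order asked, and still so for the second after the job is handed in, while the arm keeps its last pose, push and grip.
It also fails if it takes over 54 s, if anything falls off the work surface, if the arm or the gripper's body presses on something with over 40 N, if the wrist force passes 120 N, or if a joint passes its speed limit or range.

### The arm

A 6-joint arm with a two-finger parallel gripper is mounted at the origin on the work surface. World frame = base frame: x ahead of the robot, y to its left, z up, the work surface at z = 0. Lengths are in m, angles in degrees, forces in N, time in s.
With the tool pointing down it reaches from about 0.375 to 0.75 m from the base axis. Payload 9 kg.
Tool frame: the origin (TCP) lies where the fingers leave the gripper's body, on its centre line; the fingertips stand 73 mm ahead of it and the grasp point (between the pads) lies 54 mm ahead of it (robot.tip_reach is the distance from the TCP to the fingertips, in m); z points along the fingers, y is the line along which they close (so a half turn about z gives the same grasp; the last joint's range is limited). The gripper opens to 85 mm and grips with 20 to 120 N. Pads are 22 mm wide; open, the fingers measure 114 mm over their backs; the gripper's body (76 mm by 85 mm) begins 54 mm behind the grasp point. The pads swing forward as they close: fully open they stand 13 mm farther back than shut.
Start: joints at [-81.744, 5.964, 5.575, 89.605, 0, 77.527], TCP at [0.212, -0.561, 0.304] pointing down, gripper open.
Joint ranges: [-171.21, 171.21], [-48.23, 106.86], [-62.78, 66.21], [-105.2, 120.99], [-86.42, 89.51], [-180, 180]. Speed limits (degrees/s): [127.2, 127.2, 147.25, 180, 180, 180].

### API

Orientations are given as [roll, pitch, yaw] about the fixed x, y, z axes, in that order (R = Rz(yaw) Ry(pitch) Rx(roll)).
In Python, from plant import robot gives the robot as it stands. Calls block until the motion is done:
- robot.move_pose(position, orientation): joint-space move of the TCP to a pose.
- robot.line_to(position, vel=0.15, rotation=None, guard=None): straight line of the TCP; rotation=None keeps the orientation; vel is the mean speed in m/s. With guard (N) it stops when the force on the tool has changed by that much, and returns True; else False.
- robot.goto_joints(angles): joint-space move.
- robot.set_gripper(opening): finger opening in m; the grip force is fixed at half the most; returns when the fingers have stopped.
- robot.pause(seconds).
- robot.ik(position, orientation): joint angles nearest the present ones, or None.
- robot.observe(): the state.
- robot.grab_frame(name): name is "scene" or "side" or "wrist"; returns the picture (420x560x3 uint8, blue, green, red); there is no depth.
- robot.get_calibration(name): a dict with "vertical_fov" (degrees; the focal length in pixels is half the picture's height over the tangent of half this angle, whatever the lens; pixels are square), "cx", "cy" (the principal point, pixels), "rvec" (rotation vector, rad) and "tvec" (3), from world to camera coordinates, as OpenCV has them. Camera axes: x right, y down, z forward; pixel columns grow to the right and rows downward; lengths in m; the calibration is good to about 2 mm. A picture is of the moment at which its call begins: read the wrist's pose just before it. get_calibration takes no time and is no camera call; for the wrist camera it gives the pose at the moment of the call.
A pose or a line that the arm cannot do raises robot.IKError and nothing moves.
- robot.job_done(): hands the job in; it is judged then, once.
The state is a dict: "time": time; "q": joint angles; "qvel": joint speeds; "joint_torque": joint torques, N m; "tool_pos": TCP position; "tcp_rot": TCP orientation; "ft_force": force on the tool from outside, world axes, zero at the start; "torque": the same for the moment, N m; "gripper_width": finger opening in m; "gripper_force": force on a finger pad.
Only numpy, scipy, OpenCV 4.12 (cv2) and the standard library are available. Lean on these libraries where they do the work, as an engineer would, in place of code of your own. Each camera call takes 0.05 s, during which the arm holds its last target. There are 200 camera calls.

## Working session

There is one attempt and no reset: what is moved stays moved. The work goes in short steps, each a Python script; the robot and the scene stay as the last script left them, time stands still between calls to the robot, and variables do not carry over. Pictures are saved under pics/ and viewed, at most 10 in all, crops included, and the job is handed in when it is done.

```bash
mkdir -p pics; ls; python3 - <<'E'
from plant import robot
import cv2,numpy as np
for n in("scene","side"):
    c=robot.get_calibration(n); print(n,c)
    cv2.imwrite(f"pics/{n}0.png",cv2.resize(robot.grab_frame(n),(800,600),interpolation=cv2.INTER_CUBIC))
print(robot.observe())
E
```

```text
pics
scene {'vertical_fov': 54.75450071570384, 'cx': 275.5287848966593, 'cy': 213.762663988227, 'rvec': array([ 0.91714566,  2.50773574, -1.06332313]), 'tvec': array([ 0.42034072, -0.16869682,  1.41377891])}
side {'vertical_fov': 52.44082405902424, 'cx': 276.6351691714145, 'cy': 214.94394843449393, 'rvec': array([ 0.21711324, -2.86022153,  1.12987874]), 'tvec': array([0.58627633, 0.14579428, 1.38088415])}
{'time': 0.1, 'q': array([-8.17427304e+01,  5.99477465e+00,  5.53306622e+00,  8.96064373e+01,
       -1.16966147e-03,  7.75273970e+01]), 'qvel': array([ 0.00169618, -0.11116141,  0.0727366 ,  0.05735956, -0.03648168,
        0.0468767 ]), 'joint_torque': array([ 6.41298931e-03, -5.58208394e+01,  5.04720318e+01,  1.31782884e-02,
       -2.81016237e-04, -3.35320124e-06]), 'tool_pos': array([ 0.21235672, -0.5609315 ,  0.30321927]), 'tcp_rot': array([-1.79933210e+02, -1.35755629e-02,  2.07298654e+01]), 'ft_force': array([-0.23133123, -0.29989305, -0.2684878 ]), 'torque': array([ 0.0763609 , -0.03202519, -0.00514884]), 'gripper_force': 0.0, 'gripper_width': 0.08506287844734985}
```

View pics/scene0.png

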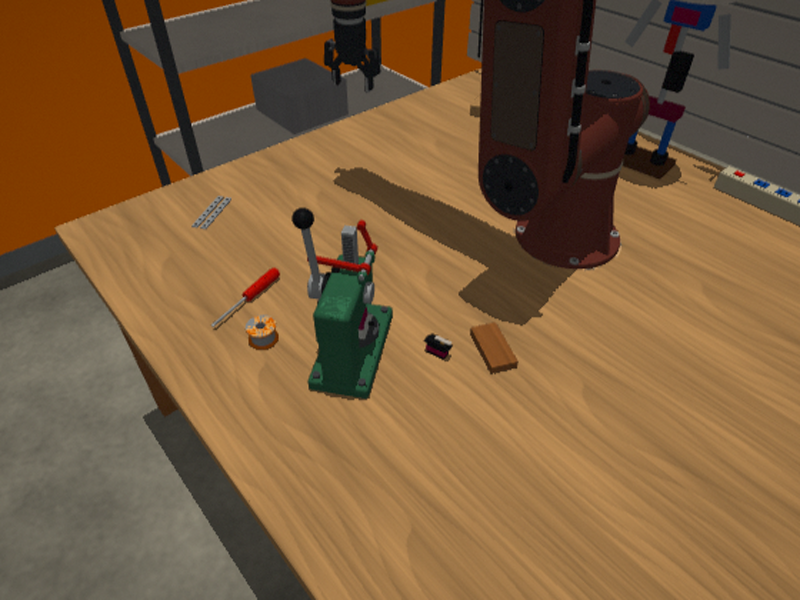

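View pics/side0.png

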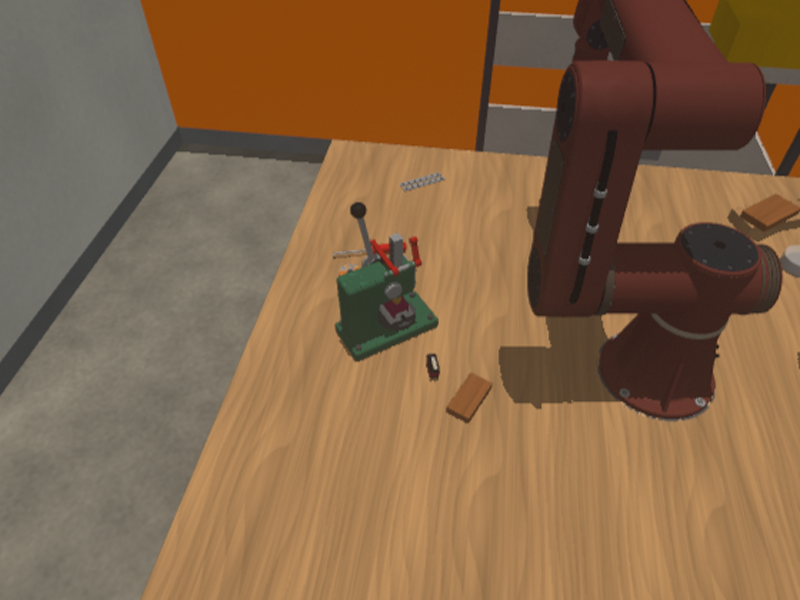

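The scene view shows the ball at about (303,218), the red tab top at (362,225) and the base corners. The side view shows the ball at (358,210) and the tab top at (414,240). I'll enlarge both.

```bash
python3 - <<'E'
import cv2
from plant import robot
a=robot.grab_frame("scene")[140:284,190:290]; b=robot.grab_frame("side")[135:255,225:315]
a=cv2.resize(a,None,fx=4,fy=4,interpolation=cv2.INTER_CUBIC);b=cv2.resize(b,None,fx=4,fy=4,interpolation=cv2.INTER_CUBIC)
b=cv2.copyMakeBorder(b,0,576-480,0,0,cv2.BORDER_CONSTANT)
cv2.imwrite("pics/crop.png",cv2.convertScaleAbs(cv2.hconcat([a,b]),alpha=1.5))
E
```

```text
(no output)
```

View pics/crop.png

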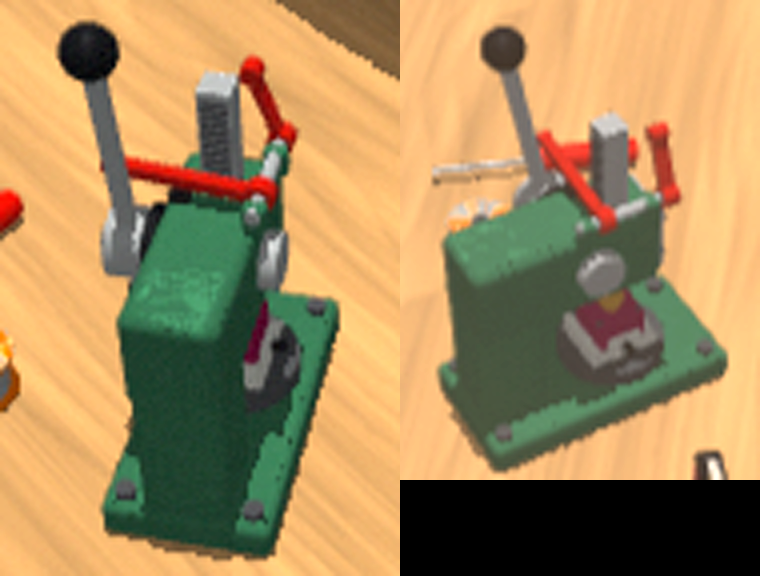

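The crop (4x) shows the ball at (88,52) on the left and (503,47) on the right. The tab tip is at (252,66) and (657,130), the tab hinge at (287,133) and (671,195), and the ram top at (219,80) and (608,122). The base's rear-left bottom corner is at (270,555) and (500,470). I'll fit the pose from these.

```bash
cat > h.py <<'E'
import numpy as np,cv2,json
from plant import robot
from scipy.spatial.transform import Rotation as Ro
def project(n,P):
    c=robot.get_calibration(n); f=210/np.tan(np.radians(c["vertical_fov"]/2))
    K=np.array([[f,0,c["cx"]],[0,f,c["cy"]],[0,0,1.]])
    return cv2.projectPoints(np.array(P,float).reshape(-1,3),c["rvec"],c["tvec"],K,None)[0][:,0]
def T(p,pose):
    x,y,a=pose; c,s=np.cos(a),np.sin(a); p=np.asarray(p,float).reshape(-1,3)
    return np.c_[x+c*p[:,0]-s*p[:,1],y+s*p[:,0]+c*p[:,1],p[:,2]]
E
python3 - <<'E'
from h import *
from scipy.optimize import least_squares
M={"ball":(30,-55,332),"tab":(-64,7,261),"hin":(-64,30,212),"ram":(-29,0,277),"bl":(110,55,0),"br":(110,-55,0),"fl":(-110,55,0)}
S={"ball":(88,52),"tab":(252,66),"hin":(287,133),"ram":(219,80),"bl":(270,555),"br":(105,527)}
D={"ball":(503,47),"tab":(657,130),"hin":(671,195),"ram":(608,122),"bl":(500,470),"fl":(726,365)}
def res(p):
    r=[]
    for n,d,o in(("scene",S,(0,190,140)),("side",D,(400,225,135))):
        q=project(n,T([np.array(M[k])/1000 for k in d],p))
        m=np.array([((u-o[0])/4+o[1],v/4+o[2]) for u,v in d.values()])
        r.append(q-m)
    return np.vstack(r)
best=min((least_squares(lambda p:res(p).ravel(),[.7,-.3,a],loss="soft_l1") for a in np.radians(range(-180,180,45))),key=lambda s:s.cost)
p=best.x;print(p[:2],np.degrees(p[2]),best.cost);print(np.c_[res(p)].round(1).tolist())
json.dump(list(p),open("pose.json","w"))
for k in M: print(k,T(np.array(M[k])/1000,p)[0].round(3))
E
```

```text
[ 0.61990259 -0.03951789] -322.10173230404854 4.891039100827302
[[1.0, -0.7], [-1.2, 0.6], [-0.5, 0.5], [0.3, -0.2], [-0.3, 0.4], [0.8, 0.5], [0.6, -0.4], [-0.1, -0.8], [-0.1, -0.8], [1.0, -0.5], [-0.6, 0.1], [-0.3, 1.8]]
ball [ 0.677 -0.064  0.332]
tab [ 0.565 -0.073  0.261]
hin [ 0.551 -0.055  0.212]
ram [ 0.597 -0.057  0.277]
bl [0.673 0.071 0.   ]
br [ 0.74  -0.015  0.   ]
fl [ 0.499 -0.064  0.   ]
```

Fit is consistent to about 2 mm (press yaw 37.9°). Next I check IK for the catch sweep and the lever arc before moving.

```bash
cat >> h.py <<'E'
pose=json.load(open("pose.json")); yaw=np.degrees(pose[2])%360
W=lambda p: T(np.array(p)/1000,pose)[0]
Rp=Ro.from_euler("z",yaw,degrees=True)
TIP=robot.tip_reach
def catch_tcp(x,y,ztip): return W((x,y,ztip+TIP*1000))
CO=[180,0,yaw]
def catch_path(thetas,x=-71,r=40):
    out=[]
    for t in np.radians(thetas):
        c=np.array([30,212])+r*np.array([np.sin(t),np.cos(t)])+3.5*np.array([-np.cos(t),np.sin(t)])
        out.append(catch_tcp(x,c[0]-14.5,c[1]))
    return out
def lever_pose(ang,tilt,sgn,back=0,depth=54):
    """TCP pose holding the ball: lever angle rad, tool tilt deg forward, back = mm withdrawn along tool"""
    a=ang-np.radians(10)
    b=np.array([-170*np.sin(a),-55,165+170*np.cos(a)])
    R=Rp*Ro.from_euler("y",-tilt,degrees=True)*Ro.from_euler("z",sgn*90,degrees=True)*Ro.from_euler("x",180,degrees=True)
    z=Rp.inv().apply(R.apply([0,0,1]))
    return W(b-(depth+back)*z),R.as_euler("xyz",degrees=True)
E
python3 - <<'E'
from h import *
print(TIP)
f=lambda q: None if q is None else np.round(q).tolist()
print(f(robot.ik(catch_tcp(-71,-40,300),CO)))
for p in catch_path([-25,20,60]): print(p.round(3),f(robot.ik(p,CO)))
for s in(1,-1):
  for k in (0,.5,.8):
    print(s,k,[f(robot.ik(*lever_pose(a,k*np.degrees(a),s,b))) for a,b in((0,80),(0,0),(.5,0),(.97,0))])
E
```

```text
0.0726
[-24.0, 8.0, 14.0, 97.0, 0.0, 119.0]
[ 0.567 -0.087  0.319] [-22.0, 2.0, 3.0, 91.0, 0.0, 120.0]
[ 0.548 -0.063  0.323] [-20.0, -2.0, -1.0, 91.0, 0.0, 122.0]
[ 0.534 -0.045  0.308] [-19.0, -5.0, -5.0, 90.0, 0.0, 123.0]
1 0 [[-16.0, 31.0, 54.0, 112.0, 0.0, 36.0], [-16.0, 24.0, 35.0, 101.0, 0.0, 36.0], [-23.0, 12.0, 20.0, 98.0, 0.0, 29.0], [-29.0, 3.0, 6.0, 93.0, 0.0, 23.0]]
1 0.5 [[-16.0, 31.0, 54.0, 112.0, 0.0, 36.0], [-16.0, 24.0, 35.0, 101.0, 0.0, 36.0], [-29.0, 1.0, 8.0, 91.0, 13.0, 24.0], [-42.0, -11.0, -11.0, 85.0, 27.0, 11.0]]
1 0.8 [[-16.0, 31.0, 54.0, 112.0, 0.0, 36.0], [-16.0, 24.0, 35.0, 101.0, 0.0, 36.0], [-33.0, -4.0, 1.0, 87.0, 22.0, 21.0], [-50.0, -15.0, -19.0, 84.0, 44.0, 2.0]]
-1 0 [[-16.0, 31.0, 54.0, 112.0, 0.0, -144.0], [-16.0, 24.0, 35.0, 101.0, 0.0, -144.0], [-23.0, 12.0, 20.0, 98.0, 0.0, -151.0], [-29.0, 3.0, 6.0, 93.0, 0.0, -157.0]]
-1 0.5 [[-16.0, 31.0, 54.0, 112.0, 0.0, -144.0], [-16.0, 24.0, 35.0, 101.0, 0.0, -144.0], [-29.0, 1.0, 8.0, 91.0, 13.0, -156.0], [-42.0, -11.0, -11.0, 85.0, 27.0, -169.0]]
-1 0.8 [[-16.0, 31.0, 54.0, 112.0, 0.0, -144.0], [-16.0, 24.0, 35.0, 101.0, 0.0, -144.0], [-33.0, -4.0, 1.0, 87.0, 22.0, -159.0], [-50.0, -15.0, -19.0, 84.0, 44.0, -178.0]]
```

```bash
python3 - <<'E'
from h import *
robot.set_gripper(0)
robot.move_pose(catch_tcp(-105,-70,340),CO)
robot.line_to(catch_tcp(-71,-45,258))
P=catch_path([-25,-10,5,20,35,48,58])
for p in P:
    g=robot.line_to(p,vel=.08,guard=25); o=robot.observe()
    print(g,Rp.inv().apply(o["ft_force"]).round(1),np.abs(o["tool_pos"]-p).max().round(4))
    if g: break
c=cv2.hconcat([robot.grab_frame("scene")[130:270,180:300],robot.grab_frame("side")[115:255,215:335]])
cv2.imwrite("pics/c1.png",cv2.convertScaleAbs(cv2.resize(c,None,fx=3.3,fy=3.3,interpolation=cv2.INTER_CUBIC),alpha=1.5)); print(o["time"])
E
```

```text
False [-0.1  0.5  0.5] 0.0004
False [-0.1  0.3  0.2] 0.0001
False [-0.2 -0.1  0.1] 0.0002
False [ 0.1 -0.   0. ] 0.0002
False [-0.6 -1.4  0.8] 0.0001
False [-0.2  0.2  0.1] 0.0001
False [-0.6 -0.9  0.1] 0.0001
6.0583
```

View pics/c1.png

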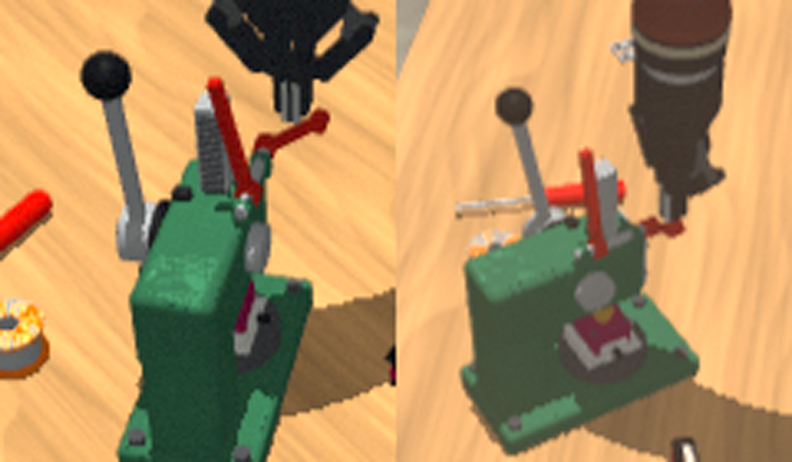

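The catch has gone over: the arm tip is at (215,83) in the left panel and at (587,155) in the right panel. I'll push on to the stop under guard and compute its angle.

```bash
cat >> h.py <<'E'
def catch_pix():
    for a in (1.1,1.2,1.3,1.4,1.5):
        P=W((-8,30-100*np.cos(a),212+100*np.sin(a)))
        print(a,project("scene",P).round(1),project("side",P).round(1))
E
python3 - <<'E'
from h import *
catch_pix(); print("seen before",215/3.3+180,83/3.3+130,(587-396)/3.3+215,155/3.3+115)
p=robot.observe()["tool_pos"]
g=robot.line_to(p+Rp.apply([0,.012,-.012]),vel=.03,guard=10); o=robot.observe()
print(g,(o["tool_pos"]-p).round(4),Rp.inv().apply(o["ft_force"]).round(1))
p=o["tool_pos"]
robot.line_to(p+Rp.apply([0,-.01,.03]))
robot.line_to(p+Rp.apply([-.03,-.03,.13]),vel=.3)
robot.set_gripper(.085)
c=cv2.hconcat([robot.grab_frame("scene")[130:270,180:300],robot.grab_frame("side")[115:255,215:335]])
cv2.imwrite("pics/c2.png",cv2.convertScaleAbs(cv2.resize(c,None,fx=3.3,fy=3.3,interpolation=cv2.INTER_CUBIC),alpha=1.5)); print(robot.observe()["time"])
E
```

```text
1.1 [[235.8 155.9]] [[269.3 158.1]]
1.2 [[239.5 154.9]] [[270.8 158.7]]
1.3 [[243.3 154.3]] [[272.3 159.7]]
1.4 [[247.4 154. ]] [[273.9 160.9]]
1.5 [[251.5 154.1]] [[275.6 162.5]]
seen before 245.15151515151516 155.15151515151516 272.8787878787879 161.96969696969697
True [-0.0025  0.0033 -0.0044] [-1.5 -4.3  6. ]
8.2917
```

View pics/c2.png

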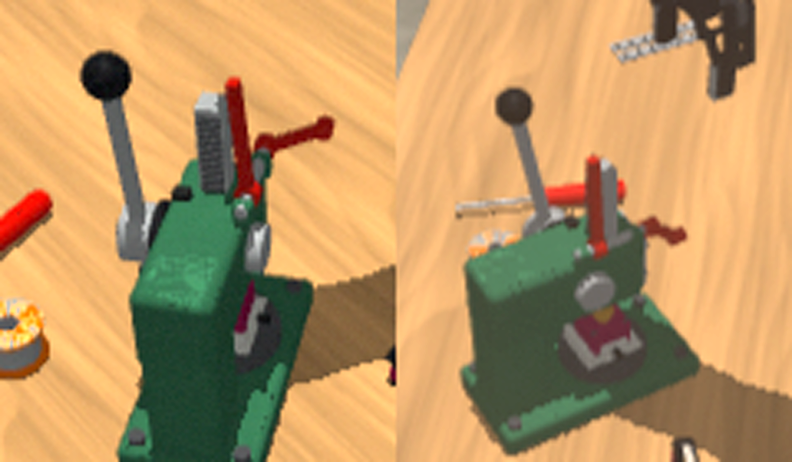

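The catch is over at about 1.48 (arm tip at (235,82)), and the lever is still up with its ball at (106,76) and (514,106). Next I triangulate the ball, then grasp it.

```bash
python3 - <<'E'
from h import *
from scipy.optimize import least_squares
s=least_squares(lambda P:np.r_[project("scene",P)[0]-(212.1,153.0),project("side",P)[0]-(250.8,147.1)],[.677,-.064,.332])
print("ball",s.x.round(4),"in press",Rp.inv().apply(s.x-np.r_[pose[:2],0]).round(4),s.fun.round(1))
robot.move_pose(*lever_pose(0,0,1,110))
p,r=lever_pose(0,0,1,0,50)
print(robot.line_to(p,vel=.1,guard=8))
o=robot.observe();f0=o["ft_force"]
robot.set_gripper(.0)
o=robot.observe();print(o["gripper_width"],o["gripper_force"],Rp.inv().apply(o["ft_force"]).round(1),o["time"])
c=cv2.hconcat([robot.grab_frame("scene")[110:250,170:290],robot.grab_frame("side")[95:235,205:325]])
cv2.imwrite("pics/c3.png",cv2.convertScaleAbs(cv2.resize(c,None,fx=3.3,fy=3.3,interpolation=cv2.INTER_CUBIC),alpha=1.5))
E
```

```text
ball [ 0.6792 -0.0655  0.3297] in press [ 0.0309 -0.0569  0.3297] [ 0.1  0.2  0.  -0.3]
False
0.031017561877100638 59.16760861873627 [2.9 0.9 3.6] 11.4417
```

View pics/c3.png

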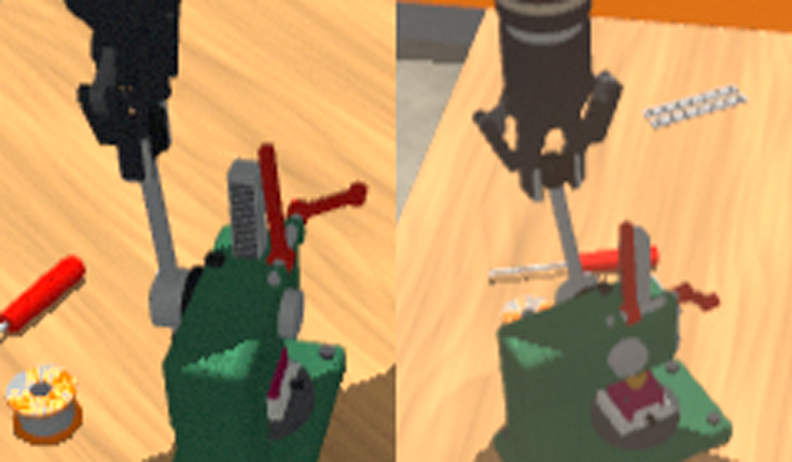

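Ball is within 3 mm of the model and gripped between front and rear pads at 31 mm (left (140,165), right (553,180)). Next, the pull.

```bash
cat >> h.py <<'E'
K=.7
def pull(a0,a1,n,lim,vel=.06):
    for a in np.linspace(a0,a1,n+1)[1:]:
        p,r=lever_pose(a,K*np.degrees(a),1,0,50)
        robot.line_to(p,vel=vel,rotation=r); o=robot.observe()
        F=Rp.inv().apply(o["ft_force"]); b=a-np.radians(10)
        ft=F@[np.cos(b),0,np.sin(b)]
        print(round(a,3),"Ft",round(ft,1),F.round(1),"w",round(o["gripper_width"],4),"err",(1e3*np.linalg.norm(o["tool_pos"]-p)).round(1),round(o["time"],2),flush=True)
        if ft>lim: return a
    return a
E
python3 - <<'E'
from h import *
print(pull(0,.85,17,25))
c=cv2.hconcat([robot.grab_frame("scene")[110:250,170:290],robot.grab_frame("side")[115:255,215:335]])
cv2.imwrite("pics/c4.png",cv2.convertScaleAbs(cv2.resize(c,None,fx=3.3,fy=3.3,interpolation=cv2.INTER_CUBIC),alpha=1.5))
E
```

```text
0.05 Ft 5.1 [ 5.6 -0.7  3.3] w 0.0315 err 0.5 11.86
0.1 Ft 7.3 [ 7.5 -2.5  1.9] w 0.0317 err 0.8 12.18
0.15 Ft 2.7 [ 2.8 -2.3  5.9] w 0.0316 err 0.7 12.49
0.2 Ft 5.6 [ 5.5 -2.5  4.9] w 0.0316 err 0.5 12.81
0.25 Ft 8.4 [ 8.2 -2.7  3. ] w 0.0315 err 0.8 13.12
0.3 Ft 3.2 [ 2.4 -2.6  6.3] w 0.0313 err 0.6 13.44
0.35 Ft 5.7 [ 4.9 -3.1  4.9] w 0.0313 err 0.5 13.76
0.4 Ft 8.1 [ 7.5 -4.4  3.2] w 0.0311 err 0.8 14.07
0.45 Ft 8.6 [ 7.3 -3.7  6. ] w 0.0311 err 0.9 14.39
0.5 Ft 10.6 [ 9.6 -4.9  5. ] w 0.0315 err 1.1 14.71
0.55 Ft 14.0 [13.7 -5.6  3.4] w 0.0313 err 1.5 15.03
0.6 Ft 10.6 [ 9.1 -4.9  5.6] w 0.0314 err 1.2 15.34
0.65 Ft 10.9 [ 9.7 -5.7  5. ] w 0.0315 err 1.3 15.66
0.7 Ft 14.2 [14.3 -7.1  3.7] w 0.0312 err 1.7 15.97
0.75 Ft 10.4 [ 8.4 -5.3  6.2] w 0.0314 err 1.4 16.29
0.8 Ft 11.1 [10.2 -7.3  4.9] w 0.0309 err 1.5 16.61
0.85 Ft 14.2 [14.4 -7.7  4.7] w 0.0311 err 1.9 16.93
0.85
```

View pics/c4.png

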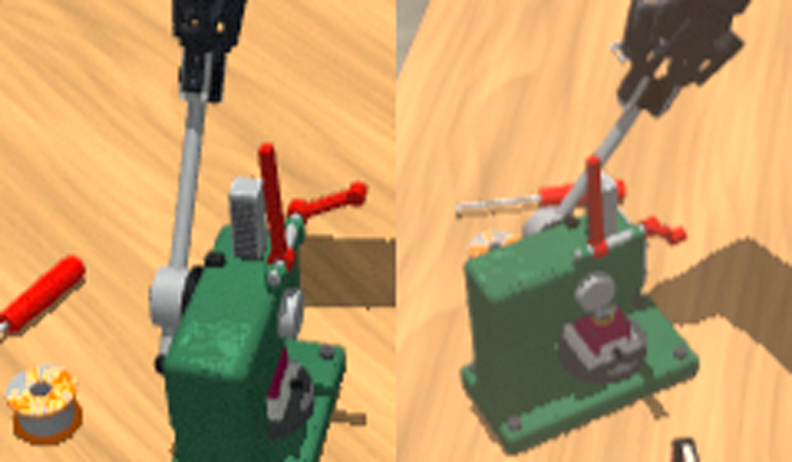

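The ball is still between the pads ((203,75) left), the lever is following, and the ram is descending. Next I pull on to the firm stop.

```bash
python3 - <<'E'
from h import *
print(pull(.85,1.05,13,33,.04))
robot.pause(1); o=robot.observe(); print(Rp.inv().apply(o["ft_force"]).round(1),o["gripper_width"],o["time"])
c=cv2.hconcat([robot.grab_frame("scene")[110:250,170:290],robot.grab_frame("side")[115:255,215:335]])
cv2.imwrite("pics/c5.png",cv2.convertScaleAbs(cv2.resize(c,None,fx=3.3,fy=3.3,interpolation=cv2.INTER_CUBIC),alpha=1.5))
E
```

```text
0.865 Ft 15.0 [14.7 -9.2  5.7] w 0.0314 err 2.3 17.27
0.881 Ft 15.8 [16.6 -8.2  4.9] w 0.0311 err 2.5 17.52
0.896 Ft 10.3 [ 7.2 -5.5  7.5] w 0.0315 err 1.8 17.77
0.912 Ft 15.2 [12.2 -6.4  9.2] w 0.0312 err 2.3 18.02
0.927 Ft 19.1 [17.1 -7.5  9.7] w 0.0313 err 3.0 18.27
0.942 Ft 23.9 [22.2 -6.8 11.5] w 0.0309 err 3.8 18.52
0.958 Ft 28.4 [26.4 -7.7 13.8] w 0.0312 err 4.5 18.77
0.973 Ft 32.2 [31.2 -8.8 14.5] w 0.0309 err 5.3 19.02
0.988 Ft 35.8 [35.4 -9.6 15.9] w 0.0313 err 6.1 19.27
0.9884615384615385
[35.9 -9.7 17. ] 0.031159634833826635 20.275
```

View pics/c5.png

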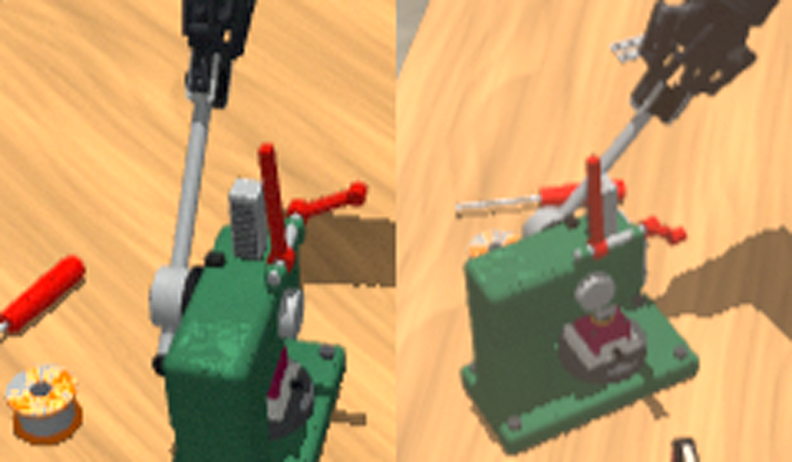

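The force builds steadily from about 0.90, as on the seated flange. But the tool moved roughly 11 mm meanwhile, so I'll check the true lever angle for slip (bar at (190,180) left, (600,160) right).

```bash
python3 - <<'E'
from h import *
o=robot.observe();R=Ro.from_euler("xyz",o["tcp_rot"],degrees=True)
b=Rp.inv().apply(o["tool_pos"]+R.apply([0,0,.050])-np.r_[pose[:2],0]); print("implied ball",b.round(4),"angle",np.arctan2(-b[0],b[2]-.165)+np.radians(10),"r",np.hypot(b[0],b[2]-.165))
for a in(.85,.9,.95,1.):
  t=a-np.radians(10);P=[W((-r*np.sin(t),-55,165+r*np.cos(t))) for r in(60,100,140,170)]
  print(a,((project("scene",P)-(210,110))*8).round().tolist(),((project("side",P)-(255,112))*8+(400,0)).round().tolist())
c=cv2.hconcat([robot.grab_frame("scene")[110:180,210:260],robot.grab_frame("side")[112:182,255:305]])
cv2.imwrite("pics/c6.png",cv2.convertScaleAbs(cv2.resize(c,None,fx=8,fy=8,interpolation=cv2.INTER_CUBIC),alpha=1.8))
E
```

```text
implied ball [-0.1194 -0.0557  0.2868] angle 0.949692097800094 r 0.17055212160114158
0.85 [[132.0, 527.0], [146.0, 402.0], [161.0, 275.0], [172.0, 180.0]] [[535.0, 465.0], [590.0, 384.0], [646.0, 302.0], [688.0, 239.0]]
0.9 [[134.0, 527.0], [151.0, 403.0], [167.0, 278.0], [179.0, 184.0]] [[541.0, 466.0], [598.0, 387.0], [658.0, 307.0], [703.0, 246.0]]
0.95 [[137.0, 528.0], [155.0, 405.0], [173.0, 281.0], [186.0, 189.0]] [[545.0, 468.0], [606.0, 391.0], [669.0, 313.0], [716.0, 253.0]]
1.0 [[139.0, 529.0], [159.0, 407.0], [178.0, 286.0], [193.0, 195.0]] [[550.0, 471.0], [614.0, 395.0], [679.0, 319.0], [728.0, 261.0]]
```

View pics/c6.png

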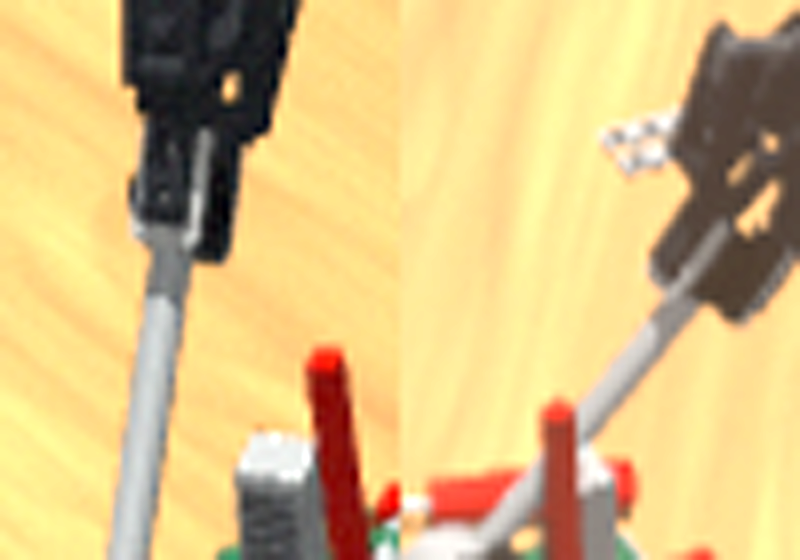

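The bar in the images lies at about 0.93 rad ((668,310) right, (153,400) left), which is in the seated range. The force is three times what pressing takes, steady and with no slip, so I'm handing in.

```bash
python3 -c "
from plant import robot
print(robot.job_done())"
```

```text
the job is handed in; nothing more can be done
None
```

I flipped the catch right over (about 1.48 rad) with the lever still up, pulled the lever to about 0.93 rad, which is the seated range, and handed in with the gripper still holding it down at about 36 N; no verdict was returned.

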